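Mark where the cable reel rubs

ROBOT

A 6-joint arm with a two-finger parallel gripper is mounted at the origin on the work surface. World frame = base frame: x ahead of the robot, y to its left, z up, the work surface at z = 0. Lengths are in m, angles in rad, forces in N, time in s.
With the tool pointing down it reaches from about 0.4 to 0.925 m from the base axis. Payload 12.5 kg.
Tool frame: the origin (TCP) lies at the very end of the fingers, on their centre line; the grasp point (between the pads) lies 19 mm behind it (ctrl.grip_point_offset is the distance from the TCP to the grasp point, in m); z points along the fingers, y is the line along which they close (so a half turn about z gives the same grasp; the last joint's range is limited). The gripper opens to 95 mm and grips with 3 to 60 N. Pads are 20 mm wide; open, the fingers measure 119 mm over their backs; the gripper's body (75 mm by 180 mm) begins 59 mm behind the grasp point.
Start: joints at [1.026, 0.491, 1.559, -0, 1.092, -0.106], TCP at [0.266, 0.566, 0.177] pointing down, gripper open.
Joint ranges: [-3.1, 3.1], [-0.84, 2.19], [0.05, 2.79], [-1.13, 4.28], [0.06, 2.93], [-2.69, 2.69]. Speed limits (rad/s): [2.22, 2.22, 2.79, 3.14, 3.14, 3.14].

INTERFACE

Orientations are given as a unit quaternion [w, x, y, z].
In Python, from cell import ctrl, viewer, close_job, finder gives the robot as it stands.
- The arm moves only by the tool carry_out, never from a script. Its argument "plan" is a list of rows, each an object of numbers: "ax", "ay", "az": the turn, a rotation vector about the tool's x, y, z in degrees; "tx", "ty", "tz": the shift along the tool's x, y, z in cm; "fingers": the finger opening in cm, from 0 to 9.51. A call has 1 to 20 rows; each row shifts and turns the commanded pose from where the row before left it, along the tool's axes as they then stand; what a row does not reach is not made up. A row lasts 1/10 s, in which the tool goes at most 50 mm and 8.59 degrees, less where a joint would pass 70% of its speed; a pose out of reach is approached as far as the arm can. A call is refused whole if a number of a shift passes 5 or a number of a turn 8.59, either way. A call with a gripper value outside its range is refused whole. The fingers move at their own pace and stop on an object; the grip force is fixed at half the most. Time passes only in rows, so rows that do not move let the fingers close. It gives the time, the measured TCP pose, the force, the opening and the grip force at its end, in the units of the state.
- ctrl.get_state(): the state, without advancing time (a new reading comes with each control period).
- viewer.capture(name): name is "scene" or "side" or "wrist"; returns the picture (480x640x3 uint8, red, green, blue); there is no depth.
- viewer.camera_model(name): a dict with "fovy" (degrees; the focal length in pixels is half the picture's height over the tangent of half this angle, whatever the lens; pixels are square), "cx", "cy" (the principal point, pixels), "position" and "rotation" of the camera in the world. Camera axes: x right, y up, looking along -z (the intrinsics and any distortion apply to the point x, -y, -z); pixel columns grow to the right and rows downward; lengths in m; the calibration is good to about 2 mm. A picture is of the moment at which its call begins: read the wrist's pose just before it. camera_model takes no time and is no camera call; for the wrist camera it gives the pose at the moment of the call.
- close_job(): hands the job in; it is judged then, once.
Trained networks look in the newest picture that a camera, given by its name, has taken for a name from the list of things; names that differ only in an ending like _2 or _b are one class to them, and where a whole thing is asked for, a point or a joint stands for the part that bears it (a point fixed in the world has none). Each returns a list of dicts, best first, with "p" (0 to 1); they miss things now and then, are a little off and sometimes report something else, mostly with a low value. They report only what shows in the picture. A call takes as long as a camera call.
- finder.outline_of(name, camera): "mask" (480x640 bool, what is visible of it) and "at" ([column, row] in pixels, amid what is visible of it).
- finder.pinpoint(name, camera): "at" ([column, row] in pixels: a listed point, or the origin of a listed thing).
The state is a dict: "time_s": time; "joint_pos": joint angles; "joint_velocities": joint speeds; "tau": joint torques, N m; "position": TCP position; "eef_rot": TCP orientation; "contact_force": force on the tool from outside, world axes, zero at the start; "torque": the same for the moment, N m; "gripper_width": finger opening in m; "gripper_force": force on a finger pad.
Only numpy, scipy, OpenCV 4.12 (cv2) and the standard library are available. Lean on these libraries where they do the work, as an engineer would, in place of code of your own. Each camera call takes 0.05 s, during which the arm holds its last target. There are 200 camera calls.

TASK

The empty cable reel's steel drum is slightly out of true and rubs on its brake shoe. Crank the drum gently round by its knob, held lightly, to feel where in the turn it drags hardest (it also drags a little at a lesser spot), leave the drum standing with that worst spot against the shoe, and set the red magnet flat on the drum's upper flange, close to the rim and right in front of the shoe, to mark it. Do not shove the reel along the desk, and leave the other two magnets where they are.

Things in the scene. Friction and masses are not known exactly. Their poses are not given: they have to be found in the camera images.
- reel: cable reel, loose, about 4.8 kg in all, lying on its back: an orange tube frame (tubes 16 mm thick; 166 mm wide, 336 mm long, nowhere above 110 mm) under and at both ends of a steel drum that turns on an upright axis. Origin below the axis at the desk's level; its y axis points from the axis away from the handle bar that carries the brake
- drum: drum with two steel flanges of 230 mm diameter. Origin on its axis, 30 mm above the desk; z is the axis, up; x points to the crank knob. The upper flange's flat top is 87 mm above this origin; at its centre stands a black socket plate, 94 mm wide, up to 100 mm above this origin. Turns without end either way and stays where it is left
- knob_mid (a point): middle of the black crank knob's grip: an upright round plastic grip 24 mm in diameter and 36 mm tall, spinning freely on its own pin, 85 mm from the drum's axis; this point lies 115 mm above the drum's origin (145 mm above the desk), 28 mm above the flange, 18 mm below the knob's top. Hold it lightly: over 60 N of grip would crack it
- brake: the grey brake housing on the frame's handle bar, beside the rim of the upper flange, with its black rubber shoe, 30 mm wide, sprung lightly against the rim. Origin: middle of the shoe's face at the rim, 116 mm from the drum's axis, 2 mm below the flange's top; x points level to the drum's axis, z up. All of it lies below the flange's top
- magnet_red: red round magnet, a disc of 30 mm diameter and 12 mm height, 30 g (its pull can be neglected), lying on a white steel strip 3 mm thick among two like it; origin at the centre of its underside, z up
- magnet_blue: blue magnet of the same size on the strip, to be left alone; origin at the centre of its underside
- magnet_yellow: yellow magnet of the same size on the strip, to be left alone; origin at the centre of its underside
- flange_top (a point): centre of the upper flange's top (4 mm steel, 117 mm above the desk), on the drum's axis. Felt at the knob the free bearing drags about 0.7 N; the worst spot adds some 6 to 10 N at its peak, rising smoothly over 0.25 rad of turn before it and falling likewise after; one lesser spot elsewhere adds less than half that. Neither can be seen; the worst is never within 1 rad of the knob

How it is judged:
At the end, for the whole second after the job is handed in: drum at rest with its worst spot on the shoe (shoe force over 4.5 N, about 7.5 N at the peak: within some 0.15 rad of it); red magnet flat and at rest on the upper flange before the shoe, its centre within 15 mm sideways of the shoe's middle and 5 to 45 mm in from its face (contact force between brake and drum above 4.5 N and angular speed of drum below 0.1 rad/s and y of magnet_red in the frame of brake between -0.015 and 0.015 m and x of magnet_red in the frame of brake between 0.005 and 0.045 m and z of magnet_red in the frame of drum between 0.083 and 0.091 m and angle between magnet_red's own z axis and vertical below 0.1 rad and linear speed of magnet_red below 0.02 m/s); the robot touches nothing.
It fails at once if the reel is shoved more than 20 mm (distance of reel from where it was at the start of the episode above 0.02 m).
It fails at once if the blue magnet is disturbed (distance of magnet_blue from where it was at the start of the episode above 0.01 m).
It fails at once if the yellow magnet is disturbed (distance of magnet_yellow from where it was at the start of the episode above 0.01 m).
It fails at once if the knob or drum is squeezed or pressed too hard (over 130 N, both fingers together) (contact force between the fingers and drum above 130 N).
It also fails if it takes over 72 s, if anything falls off the work surface, if the arm or the gripper's body presses on something with over 40 N, if the wrist force passes 120 N, or if a joint passes its speed limit or range.

## Working session

There is one attempt and no reset: what is moved stays moved. The work goes in short steps, Python scripts to look and compute and a tool call to move; the robot and the scene stay as the last step left them, time stands still between calls to the robot, and variables do not carry over. Pictures are saved under pics/ and viewed, at most 10 in all, crops included, and the job is handed in when it is done.

Besides the shell and the picture viewer there is one more tool, called after "Emit:" as name([rows], argument=value, ...), one row to a line, values as JSON. carry_out: Moves the arm, as the interface text tells. Its arguments: {"type":"object","properties":{"plan":{"type":"array","items":{"type":"object","properties":{"ax":{"type":"number"},"ay":{"type":"number"},"az":{"type":"number"},"tx":{"type":"number"},"ty":{"type":"number"},"tz":{"type":"number"},"fingers":{"type":"number"}}}}},"required":["plan"]}

```bash
mkdir -p pics; ls
cat > h.py <<'E'
import numpy as np, cv2
from cell import ctrl, viewer, close_job, finder
from scipy.spatial.transform import Rotation as R
def ray(cam,px):
    m=viewer.camera_model(cam); f=240/np.tan(np.radians(m['fovy'])/2)
    K=np.array([[f,0,m['cx']],[0,f,m['cy']],[0,0,1]])
    d=np.array(m.get('distortion',m.get('dist',np.zeros(5))),float)
    u=cv2.undistortPoints(np.array([[px]],float),K,d)[0,0]
    rot=np.array(m['rotation']); rot=rot if rot.shape==(3,3) else R.from_quat(rot,scalar_first=True).as_matrix()
    return np.array(m['position']), rot@np.array([u[0],-u[1],-1])
def at_z(cam,px,z):
    p,d=ray(cam,px); return p+d*(z-p[2])/d[2]
def st():
    s=ctrl.get_state(); return s
E
python3 - <<'E'
from h import *
for c in ('scene','side','wrist'):
    print(c,viewer.camera_model(c))
    im=viewer.capture(c); cv2.imwrite(f'pics/{c}0.png',im[:,:,::-1])
zs=dict(knob_mid=.145,brake=.115,magnet_red=.003,magnet_blue=.003,magnet_yellow=.003,flange_top=.117,reel=0,drum=.03)
for c in ('scene','side','wrist'):
    for n,z in zs.items():
        for r in finder.pinpoint(n,c)[:2]:
            print(c,n,round(r['p'],2),np.round(r['at'],1),np.round(at_z(c,r['at'],z),4))
s=ctrl.get_state();print(s)
E
```

```text
pics
scene {'fovy': 55.11167448907711, 'cx': 322.9652912038702, 'cy': 240.67351444088948, 'position': array([ 0.88599946, -0.30600494,  0.74178548]), 'rotation': array([0.85386779, 0.2553594 , 0.13859444, 0.43184831])}
side {'fovy': 54.09108338419768, 'cx': 319.45651168825776, 'cy': 234.1038429953601, 'position': array([ 0.15562748, -0.47100713,  0.55540379]), 'rotation': array([ 0.83428654,  0.3949529 , -0.16343529, -0.34823423])}
wrist {'fovy': 59.873799047035085, 'cx': 315.60619927420646, 'cy': 242.23710973161934, 'position': array([0.19833932, 0.59638697, 0.38393895]), 'rotation': array([ 0.83677137, -0.1112608 , -0.07043318,  0.53148271])}
scene knob_mid 0.71 [353.8 212.5] [ 0.5431 -0.0062  0.145 ]
scene brake 0.91 [350.1 241.8] [ 0.5695 -0.0331  0.115 ]
scene magnet_red 0.79 [210.6 355.4] [ 0.5535 -0.3098  0.003 ]
scene magnet_red 0.18 [354.2 210.5] [0.458  0.0689 0.003 ]
scene magnet_blue 0.76 [179.7 305.6] [ 0.4397 -0.3105  0.003 ]
scene magnet_yellow 0.64 [196.3 329.6] [ 0.4981 -0.3078  0.003 ]
scene flange_top 0.85 [395.1 200.6] [0.5494 0.081  0.117 ]
scene reel 0.81 [389.3
[... 609 characters left out ...]
 1.35, 'joint_pos': array([ 1.02634924e+00,  4.90877901e-01,  1.55888575e+00, -5.68622321e-06,
        1.09169197e+00, -1.05613206e-01]), 'joint_velocities': array([-0.0006528 ,  0.0004894 ,  0.00144361,  0.00168187,  0.00125231,
       -0.00077066]), 'tau': array([-8.95996254e-04, -6.12468624e+01, -2.58424741e+01,  6.92277169e-02,
        4.46798326e-02, -5.22113552e-06]), 'position': array([0.2655572 , 0.56581223, 0.17677959]), 'eef_rot': array([2.42715154e-05, 2.17659302e-01, 9.76024807e-01, 6.41252736e-05]), 'contact_force': array([ 0.46704821,  0.18575246, -0.5139758 ]), 'torque': array([-0.0059416 , -0.05006141, -0.00724886]), 'gripper_force': 0.0, 'gripper_width': 0.09522626237088931}
```

View pics/scene0.png

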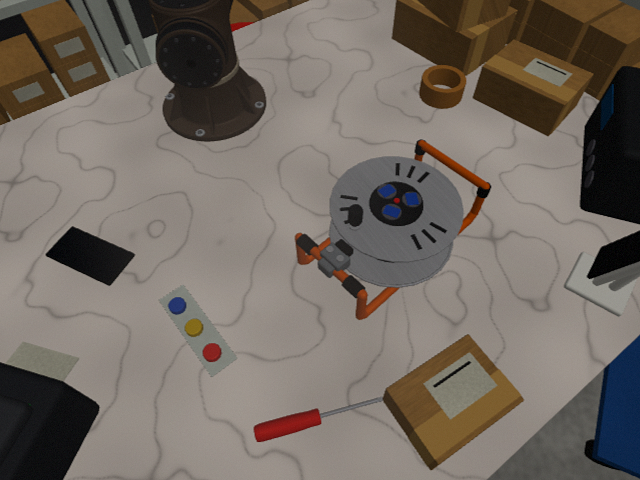

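View pics/side0.png

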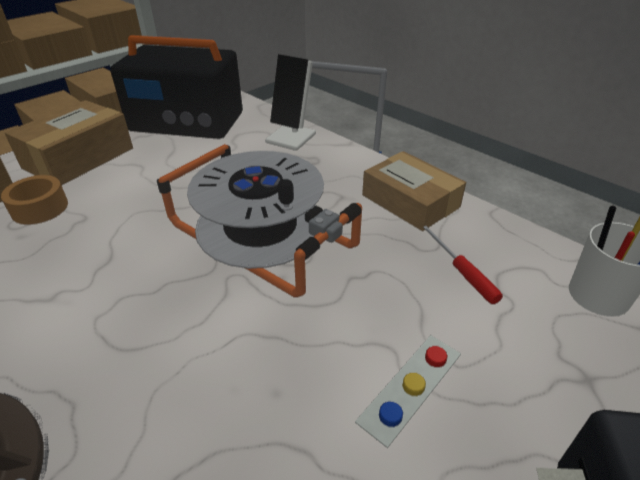

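Emit:
carry_out([
  {"az": -8.4,"tz": -3.4},
  {"az": -8.4,"tz": -3.4},
  {"az": -8.4,"tz": -3.4},
  {"tx": -2.2,"ty": -4.2},
  {"tx": -2.2,"ty": -4.2},
  {"tx": -2.2,"ty": -4.2},
  {"tx": -2.2,"ty": -4.2},
  {"tx": -2.2,"ty": -4.2},
  {"tx": -2.2,"ty": -4.2},
  {"tx": -2.2,"ty": -4.2},
  {"tx": -2.2,"ty": -4.2},
  {"tx": -2.2,"ty": -4.2},
  {"tx": -2.2,"ty": -4.2},
  {"tx": -2.2,"ty": -4.2},
  {"tx": -2.2,"ty": -4.2},
  {"tx": -2.2,"ty": -4.2},
  {},
  {},
])

```text
invalid input
```

Run:
```python
from h import *
c='wrist'
im=viewer.capture(c); cv2.imwrite(f'pics/wrist1.png',im[:,:,::-1])
zs=dict(knob_mid=.145,brake=.115,flange_top=.117,drum=.03,reel=0,magnet_red=.003,magnet_yellow=.003)
for n,z in zs.items():
        for r in finder.pinpoint(n,c)[:2]:
            print(c,n,round(r['p'],2),np.round(r['at'],1),np.round(at_z(c,r['at'],z),4))
s=ctrl.get_state();print(s['time_s'],s['position'],R.from_quat(s['eef_rot'],scalar_first=True).as_matrix().round(3),s['contact_force'],s['joint_pos'])
```

```text
1.75 [0.26552303 0.56581711 0.17676094] [[-0.905  0.425  0.   ]
 [ 0.425  0.905  0.   ]
 [-0.     0.    -1.   ]] [ 0.52920167 -0.97013371 -0.39558543] [ 1.02640321e+00  4.90899666e-01  1.55890062e+00 -1.22107165e-05
  1.09169693e+00 -1.05563306e-01]
```

View pics/wrist1.png

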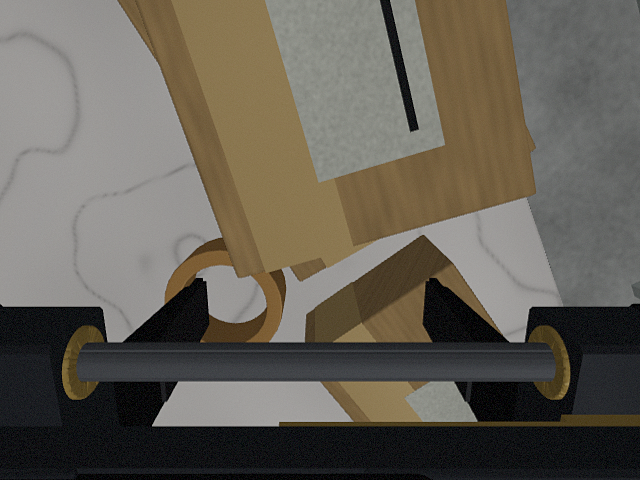

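Emit:
carry_out([
  {"az": -8.4,"tz": -3.4},
  {"az": -8.4,"tz": -3.4},
  {"az": -8.4,"tz": -3.4},
  {"tx": -2.5,"ty": -4.2},
  {"tx": -2.5,"ty": -4.2},
  {"tx": -2.5,"ty": -4.2},
  {"tx": -2.5,"ty": -4.2},
  {"tx": -2.5,"ty": -4.2},
  {"tx": -2.5,"ty": -4.2},
  {"tx": -2.5,"ty": -4.2},
  {"tx": -2.5,"ty": -4.2},
  {"tx": -2.5,"ty": -4.2},
  {"tx": -2.5,"ty": -4.2},
  {"tx": -2.5,"ty": -4.2},
  {"tx": -2.5,"ty": -4.2},
  {"tx": -2.5,"ty": -4.2},
  {"tx": 0},
  {"tx": 0},
])

```text
invalid input
```

```bash
cat > look.py <<'E'
from h import *
import sys
c='wrist'
im=viewer.capture(c); cv2.imwrite(f'pics/{sys.argv[1]}.png',im[:,:,::-1])
zs=dict(knob_mid=.145,brake=.115,flange_top=.117,drum=.03,reel=0,magnet_red=.003,magnet_yellow=.003)
for n,z in zs.items():
        for r in finder.pinpoint(n,c)[:2]:
            print(c,n,round(r['p'],2),np.round(r['at'],1),np.round(at_z(c,r['at'],z),4))
s=ctrl.get_state();print(s['time_s'],s['position'],R.from_quat(s['eef_rot'],scalar_first=True).as_matrix().round(3),s['contact_force'],s['joint_pos'])
E
python3 look.py wrist2
```

```text
2.15 [0.2655014  0.56580516 0.17675656] [[-0.905  0.425  0.   ]
 [ 0.425  0.905  0.   ]
 [-0.     0.    -1.   ]] [-0.51165659  0.22675539 -0.14532837] [ 1.02641616e+00  4.90892273e-01  1.55892663e+00  3.29976822e-06
  1.09171870e+00 -1.05598224e-01]
```

View pics/wrist2.png

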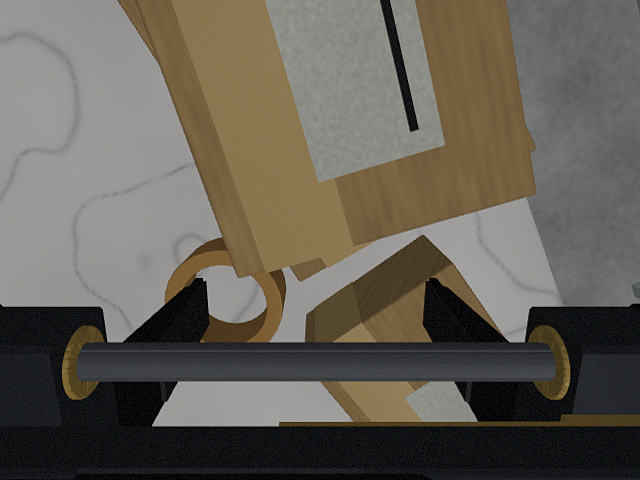

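Emit:
carry_out([
  {"ax": 0,"ay": 0,"az": -8.4,"tx": 0,"ty": 0,"tz": -3.4,"fingers": 9.5},
])

```text
time_s: 2.25
position: [0.2647, 0.5643, 0.2074]
eef_rot: [-0.001, 0.145, 0.989, -0.003]
contact_force: [-0.2, 0.5, 0.8]
gripper_width: 0.095
gripper_force: 0.0
```

Emit:
carry_out([
  {"ax": 0,"ay": 0,"az": -8.4,"tx": 0,"ty": 0,"tz": -3.4,"fingers": 9.5},
  {"ax": 0,"ay": 0,"az": -8.4,"tx": 0,"ty": 0,"tz": -3.4,"fingers": 9.5},
  {"ax": 0,"ay": 0,"az": 0,"tx": -2.5,"ty": -4.2,"tz": 0,"fingers": 9.5},
  {"ax": 0,"ay": 0,"az": 0,"tx": -2.5,"ty": -4.2,"tz": 0,"fingers": 9.5},
  {"ax": 0,"ay": 0,"az": 0,"tx": -2.5,"ty": -4.2,"tz": 0,"fingers": 9.5},
  {"ax": 0,"ay": 0,"az": 0,"tx": -2.5,"ty": -4.2,"tz": 0,"fingers": 9.5},
  {"ax": 0,"ay": 0,"az": 0,"tx": -2.5,"ty": -4.2,"tz": 0,"fingers": 9.5},
  {"ax": 0,"ay": 0,"az": 0,"tx": -2.5,"ty": -4.2,"tz": 0,"fingers": 9.5},
  {"ax": 0,"ay": 0,"az": 0,"tx": -2.5,"ty": -4.2,"tz": 0,"fingers": 9.5},
  {"ax": 0,"ay": 0,"az": 0,"tx": -2.5,"ty": -4.2,"tz": 0,"fingers": 9.5},
  {"ax": 0,"ay": 0,"az": 0,"tx": -2.5,"ty": -4.2,"tz": 0,"fingers": 9.5},
  {"ax": 0,"ay": 0,"az": 0,"tx": -2.5,"ty": -4.2,"tz": 0,"fingers": 9.5},
  {"ax": 0,"ay": 0,"az": 0,"tx": -2.5,"ty": -4.2,"tz": 0,"fingers": 9.5},
  {"ax": 0,"ay": 0,"az": 0,"tx": -2.5,"ty": -4.2,"tz": 0,"fingers": 9.5},
  {"ax": 0,"ay": 0,"az": 0,"tx": -2.5,"ty": -4.2,"tz": 0,"fingers": 5.5},
  {"ax": 0,"ay": 0,"az": 0,"tx": 0,"ty": 0,"tz": 0,"fingers": 5.5},
  {"ax": 0,"ay": 0,"az": 0,"tx": 0,"ty": 0,"tz": 0,"fingers": 5.5},
])

```text
time_s: 3.95
position: [0.5911, 0.0193, 0.2783]
eef_rot: [-0.0, 0.0, 1.0, 0.0]
contact_force: [0.1, 1.1, 0.5]
gripper_width: 0.0763
gripper_force: 0.0
```

```bash
python3 look.py wrist3
```

```text
wrist knob_mid 0.88 [280.1 167.9] [ 0.5466 -0.0082  0.145 ]
wrist flange_top 0.69 [384.8 176.6] [0.5566 0.082  0.117 ]
wrist drum 0.73 [371.5 166.4] [0.5552 0.0815 0.03  ]
wrist reel 0.89 [366.5 161.6] [0.5524 0.0794 0.    ]
wrist magnet_red 0.74 [ 32.8 162.4] [ 0.5539 -0.3024  0.003 ]
wrist magnet_yellow 0.64 [ 18.6 104.8] [ 0.4913 -0.3071  0.003 ]
4.35 [0.59086726 0.02089589 0.27898993] [[-1.    -0.002  0.   ]
 [-0.002  1.     0.   ]
 [-0.     0.    -1.   ]] [-0.28891848  0.71685215  0.42947102] [-7.63899353e-02  3.57623221e-01  1.50000739e+00  9.21538248e-05
  1.28355462e+00 -1.64937121e+00]
```

View pics/wrist3.png

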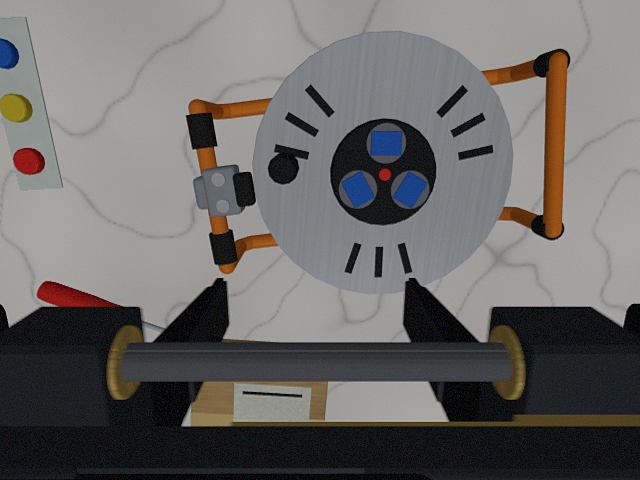

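Run:
```python
from h import *
from scipy.optimize import least_squares
c='wrist'
im=cv2.imread('pics/wrist3.png').astype(int)
P=[]
for a in np.radians(np.arange(-60,250,4)):
    # image angle; skip brake side, look for the flange rim in the mask
    pass
viewer.capture(c)
m=finder.outline_of('drum',c)[0]['mask'].astype(np.uint8)
cn=max(cv2.findContours(m,cv2.RETR_EXTERNAL,cv2.CHAIN_APPROX_NONE)[0],key=cv2.contourArea)[:,0]
W=np.array([at_z(c,p,.117)[:2] for p in cn[::3]])
f=lambda q:np.hypot(*(W-q[:2]).T)-q[2]
r=least_squares(f,[.555,.08,.115],loss='soft_l1',f_scale=.001)
print('flange',r.x,np.abs(r.fun).mean())
for n,px,z in (('knobtop',(284,168),.163),('knobbase-ish',(284,170),.145),('reddot',(385,175),.13),('shoe',(253,188),.115),('housing',(218,190),.11)):
    w=at_z(c,px,z);d=w[:2]-r.x[:2];print(n,w.round(4),np.hypot(*d).round(4),np.degrees(np.arctan2(d[1],d[0])).round(1))
for n in ('brake',):
    for o in finder.outline_of(n,c)[:1]: print(n,o['p'],o['at'],at_z(c,o['at'],.11))
```

```text
flange [0.55387313 0.07679723 0.11312069] 0.0007504613780664679
knobtop [ 0.5455 -0.0041  0.163 ] 0.0813 -95.9
knobbase-ish [ 0.5487 -0.0055  0.145 ] 0.0824 -93.6
reddot [0.5542 0.0791 0.13  ] 0.0024 81.0
shoe [ 0.5675 -0.0356  0.115 ] 0.1133 -83.1
housing [ 0.57   -0.0681  0.11  ] 0.1458 -83.6
brake 0.58 [221.7, 188.3] [ 0.56846788 -0.0648122   0.11      ]
```

Emit:
carry_out([
  {"ax": 0,"ay": 0,"az": 0,"tx": 4.0,"ty": -2.7,"tz": 0,"fingers": 5.0},
  {"ax": 0,"ay": 0,"az": 0,"tx": 0.5,"ty": 0,"tz": 2.3,"fingers": 5.0},
  {"ax": 0,"ay": 0,"az": 0,"tx": 0,"ty": 0,"tz": 4,"fingers": 5.0},
  {"ax": 0,"ay": 0,"az": 0,"tx": 0,"ty": 0,"tz": 4,"fingers": 5.0},
  {"ax": 0,"ay": 0,"az": 0,"tx": 0,"ty": 0,"tz": 4,"fingers": 5.0},
  {"ax": 0,"ay": 0,"az": 0,"tx": 0,"ty": 0,"tz": 0,"fingers": 4},
  {"ax": 0,"ay": 0,"az": 0,"tx": 0,"ty": 0,"tz": 0,"fingers": 3},
])

```text
time_s: 5.2
position: [0.5465, -0.0069, 0.1365]
eef_rot: [-0.0, -0.001, 1.0, 0.0]
contact_force: [0.4, -0.4, 0.6]
gripper_width: 0.0388
gripper_force: 0.0
```

Emit:
carry_out([
  {"ax": 0,"ay": 0,"az": 0,"tx": 0,"ty": 0,"tz": 0,"fingers": 2.2},
  {"ax": 0,"ay": 0,"az": 0,"tx": 0,"ty": 0,"tz": 0,"fingers": 2.0},
  {"ax": 0,"ay": 0,"az": 0,"tx": 0,"ty": 0,"tz": 0,"fingers": 2.0},
  {"ax": 0,"ay": 0,"az": 0,"tx": 0,"ty": 0,"tz": 0,"fingers": 2.0},
  {"ax": 0,"ay": 0,"az": 0,"tx": 0,"ty": 0,"tz": 0,"fingers": 2.0},
])

```text
time_s: 5.7
position: [0.5462, -0.0069, 0.1361]
eef_rot: [0.0, -0.001, 1.0, 0.0]
contact_force: [-0.1, -0.5, 0.3]
gripper_width: 0.0202
gripper_force: 0.0
```

Run:
```python
from h import *
a=viewer.capture('scene')[130:310,260:500];print([ (n,r['at'],at_z('scene',r['at'],z).round(4)) for n,z in (('knob_mid',.145),('flange_top',.117)) for r in finder.pinpoint(n,'scene')[:2]])
b=viewer.capture('side')[100:280,150:390];print([ (n,r['at'],at_z('side',r['at'],z).round(4)) for n,z in (('knob_mid',.145),('flange_top',.117)) for r in finder.pinpoint(n,'side')[:2]])
im=cv2.resize(np.hstack([a,b]),(800,300));cv2.imwrite('pics/c4.png',im[:,:,::-1])
s=ctrl.get_state();print(s['gripper_width'],s['gripper_force'],s['contact_force'])
```

```text
[('knob_mid', [356.6, 214.7], array([ 0.5493, -0.0053,  0.145 ])), ('flange_top', [395.4, 201.8], array([0.5518, 0.0797, 0.117 ]))]
[('knob_mid', [284.3, 189.2], array([ 0.5497, -0.0019,  0.145 ])), ('flange_top', [253.6, 186.1], array([0.5466, 0.0738, 0.117 ]))]
0.019929650584454985 0.0 [-0.2387198   0.21473805  0.31314115]
```

View pics/c4.png

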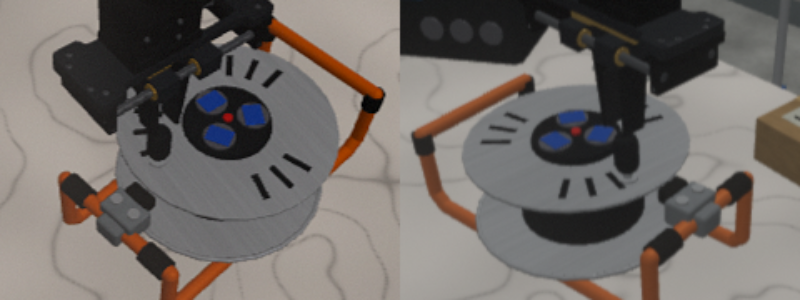

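```bash
cat >> h.py <<'E'
def proj(cam,w):
    m=viewer.camera_model(cam); f=240/np.tan(np.radians(m['fovy'])/2)
    q=R.from_quat(m['rotation'],scalar_first=True).inv().apply(np.array(w)-m['position'])
    return np.array([m['cx']+f*q[0]/-q[2], m['cy']+f*q[1]/q[2]])
E
python3 - <<'E'
from h import *
im=viewer.capture('wrist').copy()
sc=viewer.capture('scene').copy();sd=viewer.capture('side').copy()
t=ctrl.get_state()['position']
for c,i in (('wrist',im),('scene',sc),('side',sd)):
    p=proj(c,t);q=proj(c,t+[0,0,.06]);print(c,p,q)
    cv2.circle(i,tuple(int(v) for v in p),2,(255,0,0),-1);cv2.circle(i,tuple(int(v) for v in q),2,(0,255,0),-1)
o=np.hstack([cv2.resize(im[60:360,160:480],(400,375)),cv2.resize(np.vstack([sc[140:260,290:418],sd[130:250,220:348]]),(400,750))[:375]])
o=np.hstack([cv2.resize(im[60:360,160:480],(400,375)),cv2.resize(sc[140:260,290:418],(400,375))])
cv2.imwrite('pics/c5.png',o[:,:,::-1])
E
```

```text
wrist [316.50961239 274.87825114] [316.98168675 326.91970778]
scene [354.35927675 217.31186813] [355.95101833 193.86843531]
side [285.03765237 196.37251922] [283.05636386 162.94878452]
```

View pics/c5.png

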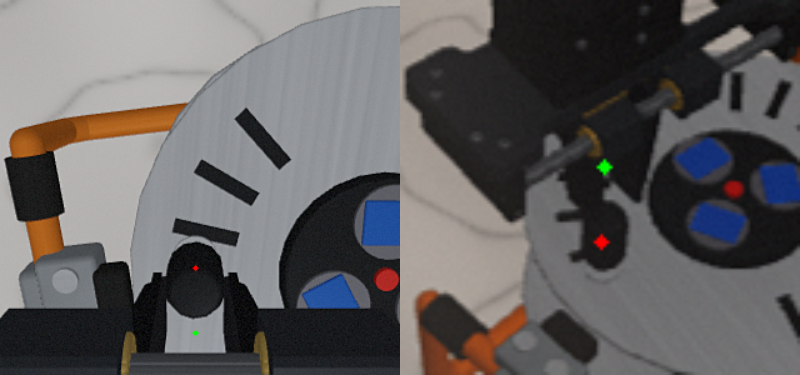

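Emit:
carry_out([
  {"ax": 0,"ay": 0,"az": 0,"tx": 0,"ty": 0,"tz": 0,"fingers": 4.0},
  {"ax": 0,"ay": 0,"az": 0,"tx": 0,"ty": 0,"tz": 0,"fingers": 4.0},
  {"ax": 0,"ay": 0,"az": 0,"tx": 0,"ty": 0,"tz": 0,"fingers": 4.0},
  {"ax": 0,"ay": 0,"az": 0,"tx": 0,"ty": 0,"tz": 0.6,"fingers": 4.0},
  {"ax": 0,"ay": 0,"az": 0,"tx": 0,"ty": 0,"tz": 0.6,"fingers": 4.0},
  {"ax": 0,"ay": 0,"az": 0,"tx": 0,"ty": 0,"tz": 0,"fingers": 4.0},
])

```text
time_s: 6.75
position: [0.5456, -0.0068, 0.1226]
eef_rot: [-0.001, -0.0, 1.0, 0.0]
contact_force: [-0.1, -1.4, -0.9]
gripper_width: 0.0399
gripper_force: 0.0
```

Emit:
carry_out([
  {"ax": 0,"ay": 0,"az": 0,"tx": 0,"ty": 0,"tz": 0,"fingers": 2.2},
  {"ax": 0,"ay": 0,"az": 0,"tx": 0,"ty": 0,"tz": 0,"fingers": 1.8},
  {"ax": 0,"ay": 0,"az": 0,"tx": 0,"ty": 0,"tz": 0,"fingers": 1.5},
  {"ax": 0,"ay": 0,"az": 0,"tx": 0,"ty": 0,"tz": 0,"fingers": 1.5},
  {"ax": 0,"ay": 0,"az": 0,"tx": 0,"ty": 0,"tz": 0,"fingers": 1.5},
])

```text
time_s: 7.25
position: [0.5463, -0.0069, 0.1241]
eef_rot: [0.0, -0.001, 1.0, 0.0]
contact_force: [-0.8, -0.2, 3.7]
gripper_width: 0.0155
gripper_force: 1.9
```

Run:
```python
from h import *
s=ctrl.get_state();t=s['position'];print(t,s['contact_force'],s['gripper_width'],s['gripper_force'])
O=[]
for c in ('side','scene'):
    i=viewer.capture(c)
    for r in finder.pinpoint('knob_mid',c)[:1]: print(c,r['p'],at_z(c,r['at'],.145))
    p=proj(c,t);x,y=p.astype(int)
    k=cv2.resize(i[y-60:y+40,x-45:x+45],(396,440),interpolation=cv2.INTER_CUBIC)
    k=cv2.convertScaleAbs(k,alpha=2,beta=20)
    for h,col in ((0,(255,0,0)),(.04,(0,255,0))):
        q=(proj(c,t+[0,0,h])-[x-45,y-60])*4.4; cv2.circle(k,tuple(q.astype(int)),3,col,1)
    O.append(k)
cv2.imwrite('pics/c6.png',np.hstack(O)[:,:,::-1])
```

```text
[ 0.54629978 -0.006885    0.12406615] [-0.76338217 -0.22116332  3.71543262] 0.015458675295253757 1.8676149054954294
side 0.78 [ 0.54858689 -0.00703772  0.145     ]
scene 0.6 [ 0.54665882 -0.00383528  0.145     ]
```

View pics/c6.png

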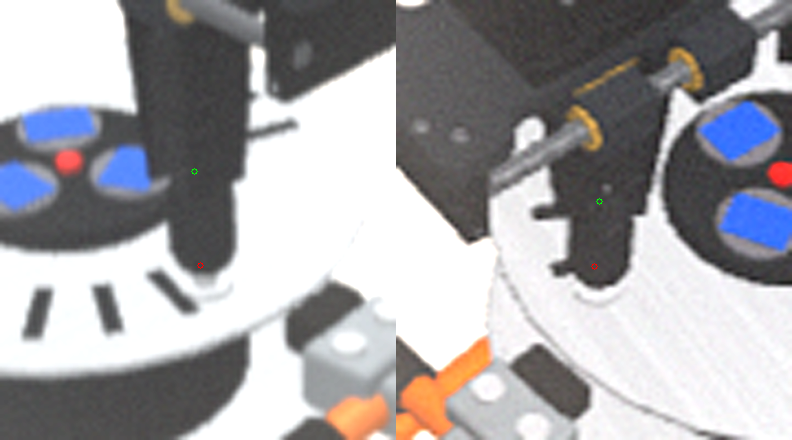

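Emit:
carry_out([
  {"ax": 0,"ay": 0,"az": 0,"tx": 0,"ty": 0,"tz": 0,"fingers": 4.0},
  {"ax": 0,"ay": 0,"az": 0,"tx": 0,"ty": 0,"tz": 0,"fingers": 4.0},
  {"ax": 0,"ay": 0,"az": 0,"tx": 0,"ty": 0,"tz": 0.3,"fingers": 4.0},
  {"ax": 0,"ay": 0,"az": 0,"tx": 0,"ty": 0,"tz": 0.3,"fingers": 4.0},
  {"ax": 0,"ay": 0,"az": 0,"tx": 0,"ty": 0,"tz": 0.2,"fingers": 4.0},
  {"ax": 0,"ay": 0,"az": 0,"tx": 0,"ty": 0,"tz": 0,"fingers": 4.0},
])

```text
time_s: 8.05
position: [0.5459, -0.0069, 0.1152]
eef_rot: [-0.0, -0.001, 1.0, 0.0]
contact_force: [0.0, -0.3, -0.1]
gripper_width: 0.04
gripper_force: 0.0
```

Run:
```python
from h import *
s=ctrl.get_state();print(s['time_s'],s['position'],s['contact_force'],s['gripper_width'],[(a,getattr(ctrl,a)) for a in dir(ctrl) if a[0]!='_'])
```

```text
8.05 [ 0.54587718 -0.00687009  0.11524036] [ 0.02901594 -0.26464516 -0.08984044] 0.04000028996501506 [('PlanningError', <class 'cell.PlanningError'>), ('get_state', <function make.<locals>.<lambda> at 0x7fc3e3abd300>), ('grip_point_offset', 0.0188)]
```

Emit:
carry_out([
  {"ax": 0,"ay": 0,"az": 0,"tx": 0,"ty": 0,"tz": 0.4,"fingers": 4.0},
  {"ax": 0,"ay": 0,"az": 0,"tx": 0,"ty": 0,"tz": 0.4,"fingers": 4.0},
  {"ax": 0,"ay": 0,"az": 0,"tx": 0,"ty": 0,"tz": 0.4,"fingers": 4.0},
  {"ax": 0,"ay": 0,"az": 0,"tx": 0,"ty": 0,"tz": 0.2,"fingers": 3.0},
])

```text
time_s: 8.45
position: [0.5459, -0.0069, 0.1012]
eef_rot: [-0.0, -0.001, 1.0, 0.0]
contact_force: [0.2, -0.2, 0.4]
gripper_width: 0.0363
gripper_force: 0.0
```

Emit:
carry_out([
  {"ax": 0,"ay": 0,"az": 0,"tx": 0,"ty": 0,"tz": 0,"fingers": 2.6},
  {"ax": 0,"ay": 0,"az": 0,"tx": 0,"ty": 0,"tz": 0,"fingers": 2.3},
  {"ax": 0,"ay": 0,"az": 0,"tx": 0,"ty": 0,"tz": 0,"fingers": 2.3},
  {"ax": 0,"ay": 0,"az": 0,"tx": 0,"ty": 0,"tz": 0,"fingers": 2.3},
])

```text
time_s: 8.85
position: [0.5462, -0.0068, 0.1018]
eef_rot: [0.0, -0.0, 1.0, 0.0]
contact_force: [0.4, 1.3, -1.6]
gripper_width: 0.0233
gripper_force: 22.2
```

Run:
```python
import numpy as np
C=np.array([.5535,.078]);r=8.5
th=np.radians(-95)-.1*np.arange(0,55)
P=np.c_[-np.cos(th),np.sin(th)]*r
D=np.diff(np.round(P,2),axis=0)
for i,d in enumerate(D): print(i,np.degrees(th[i+1]).round(0).astype(int),d.round(2),end=' | ')
```

```text
0 -101 [0.84 0.12] | 1 -106 [0.83 0.2 ] | 2 -112 [0.8  0.28] | 3 -118 [0.77 0.36] | 4 -124 [0.73 0.43] | 5 -129 [0.68 0.51] | 6 -135 [0.63 0.57] | 7 -141 [0.57 0.63] | 8 -147 [0.5  0.69] | 9 -152 [0.44 0.73] | 10 -158 [0.35 0.77] | 11 -164 [0.28 0.8 ] | 12 -169 [0.2  0.83] | 13 -175 [0.11 0.84] | 14 -181 [0.03 0.85] | 15 -187 [-0.06  0.85] | 16 -192 [-0.14  0.84] | 17 -198 [-0.22  0.82] | 18 -204 [-0.31  0.79] | 19 -210 [-0.38  0.76] | 20 -215 [-0.45  0.71] | 21 -221 [-0.53  0.67] | 22 -227 [-0.59  0.61] | 23 -233 [-0.65  0.55] | 24 -238 [-0.7   0.49] | 25 -244 [-0.74  0.41] | 26 -250 [-0.78  0.33] | 27 -255 [-0.81  0.26] | 28 -261 [-0.83  0.17] | 29 -267 [-0.85  0.09] | 30 -273 [-0.85  0.  ] | 31 -278 [-0.84 -0.08] | 32 -284 [-0.84 -0.17] | 33 -290 [-0.81 -0.24] | 34 -296 [-0.78 -0.33] | 35 -301 [-0.75 -0.4 ] | 36 -307 [-0.7  -0.48] | 37 -313 [-0.66 -0.55] | 38 -318 [-0.59 -0.6 ] | 39 -324 [-0.53 -0.67] | 40 -330 [-0.46 -0.71] | 41 -336 [-0.39 -0.75] | 42 -341 [-0.31 -0.79] | 43 -347 [-0.24 -0.82] | 44 -353 [-0.14 -0.84] | 45 -359 [-0.07 -0.85] | 46 -364 [ 0.02 -0.85] | 47 -370 [ 0.11 -0.84] | 48 -376 [ 0.19 -0.83] | 49 -381 [ 0.27 -0.8 ] | 50 -387 [ 0.35 -0.78] | 51 -393 [ 0.43 -0.73] | 52 -399 [ 0.49 -0.69] | 53 -404 [ 0.57 -0.64] |
```

Emit:
carry_out([
  {"ax": 0,"ay": 0,"az": 0,"tx": 0.84,"ty": 0.12,"tz": 0,"fingers": 2.3},
  {"ax": 0,"ay": 0,"az": 0,"tx": 0.83,"ty": 0.2,"tz": 0,"fingers": 2.3},
  {"ax": 0,"ay": 0,"az": 0,"tx": 0.8,"ty": 0.28,"tz": 0,"fingers": 2.3},
  {"ax": 0,"ay": 0,"az": 0,"tx": 0.77,"ty": 0.36,"tz": 0,"fingers": 2.3},
])

```text
time_s: 9.25
position: [0.5129, 0.003, 0.1018]
eef_rot: [0.0, -0.0, 1.0, 0.0]
contact_force: [2.4, 3.7, -2.0]
gripper_width: 0.0234
gripper_force: 23.7
```

Emit:
carry_out([
  {"ax": 0,"ay": 0,"az": 0,"tx": 0.73,"ty": 0.43,"tz": 0,"fingers": 2.3},
  {"ax": 0,"ay": 0,"az": 0,"tx": 0.68,"ty": 0.51,"tz": 0,"fingers": 2.3},
])

```text
time_s: 9.45
position: [0.499, 0.0124, 0.1018]
eef_rot: [0.0, -0.001, 1.0, -0.0]
contact_force: [3.5, 1.0, -2.1]
gripper_width: 0.0236
gripper_force: 23.7
```

Emit:
carry_out([
  {"ax": 0,"ay": 0,"az": 0,"tx": 0.63,"ty": 0.57,"tz": 0,"fingers": 2.3},
  {"ax": 0,"ay": 0,"az": 0,"tx": 0.57,"ty": 0.63,"tz": 0,"fingers": 2.3},
])

```text
time_s: 9.65
position: [0.4871, 0.0245, 0.1018]
eef_rot: [0.0, -0.001, 1.0, -0.0]
contact_force: [2.5, 1.9, -0.6]
gripper_width: 0.0231
gripper_force: 23.6
```

Emit:
carry_out([
  {"ax": 0,"ay": 0,"az": 0,"tx": 0.5,"ty": 0.69,"tz": 0,"fingers": 2.3},
  {"ax": 0,"ay": 0,"az": 0,"tx": 0.44,"ty": 0.73,"tz": 0,"fingers": 2.3},
])

```text
time_s: 9.85
position: [0.4778, 0.0388, 0.1018]
eef_rot: [0.0, -0.001, 1.0, -0.0]
contact_force: [3.2, 0.4, -0.3]
gripper_width: 0.0235
gripper_force: 23.6
```

Emit:
carry_out([
  {"ax": 0,"ay": 0,"az": 0,"tx": 0.35,"ty": 0.77,"tz": 0,"fingers": 2.3},
  {"ax": 0,"ay": 0,"az": 0,"tx": 0.28,"ty": 0.8,"tz": 0,"fingers": 2.3},
])

```text
time_s: 10.05
position: [0.4715, 0.0545, 0.1018]
eef_rot: [-0.0, -0.001, 1.0, -0.0]
contact_force: [1.1, -1.1, 0.8]
gripper_width: 0.0233
gripper_force: 23.6
```

Emit:
carry_out([
  {"ax": 0,"ay": 0,"az": 0,"tx": 0.2,"ty": 0.83,"tz": 0,"fingers": 2.3},
  {"ax": 0,"ay": 0,"az": 0,"tx": 0.11,"ty": 0.84,"tz": 0,"fingers": 2.3},
])

```text
time_s: 10.25
position: [0.4685, 0.0713, 0.1018]
eef_rot: [-0.0, -0.001, 1.0, 0.0]
contact_force: [1.7, -0.1, 1.6]
gripper_width: 0.0231
gripper_force: 23.6
```

Emit:
carry_out([
  {"ax": 0,"ay": 0,"az": 0,"tx": 0.03,"ty": 0.85,"tz": 0,"fingers": 2.3},
  {"ax": 0,"ay": 0,"az": 0,"tx": -0.06,"ty": 0.85,"tz": 0,"fingers": 2.3},
])

```text
time_s: 10.45
position: [0.4689, 0.0884, 0.1017]
eef_rot: [-0.0, -0.001, 1.0, 0.0]
contact_force: [0.1, -1.3, 1.6]
gripper_width: 0.023
gripper_force: 23.6
```

Emit:
carry_out([
  {"ax": 0,"ay": 0,"az": 0,"tx": -0.14,"ty": 0.84,"tz": 0,"fingers": 2.3},
  {"ax": 0,"ay": 0,"az": 0,"tx": -0.22,"ty": 0.82,"tz": 0,"fingers": 2.3},
])

```text
time_s: 10.65
position: [0.4727, 0.105, 0.1017]
eef_rot: [-0.0, -0.001, 1.0, 0.0]
contact_force: [0.1, -0.4, 2.2]
gripper_width: 0.0231
gripper_force: 23.6
```

Emit:
carry_out([
  {"ax": 0,"ay": 0,"az": 0,"tx": -0.31,"ty": 0.79,"tz": 0,"fingers": 2.3},
  {"ax": 0,"ay": 0,"az": 0,"tx": -0.38,"ty": 0.76,"tz": 0,"fingers": 2.3},
])

```text
time_s: 10.85
position: [0.4797, 0.1205, 0.1018]
eef_rot: [-0.0, -0.001, 1.0, 0.0]
contact_force: [1.0, -1.5, 2.7]
gripper_width: 0.0238
gripper_force: 23.6
```

Emit:
carry_out([
  {"ax": 0,"ay": 0,"az": 0,"tx": -0.45,"ty": 0.71,"tz": 0,"fingers": 2.3},
  {"ax": 0,"ay": 0,"az": 0,"tx": -0.53,"ty": 0.67,"tz": 0,"fingers": 2.3},
])

```text
time_s: 11.05
position: [0.4896, 0.1342, 0.1018]
eef_rot: [-0.0, -0.001, 1.0, 0.0]
contact_force: [-0.5, -0.5, 3.2]
gripper_width: 0.0232
gripper_force: 23.6
```

Emit:
carry_out([
  {"ax": 0,"ay": 0,"az": 0,"tx": -0.59,"ty": 0.61,"tz": 0,"fingers": 2.3},
  {"ax": 0,"ay": 0,"az": 0,"tx": -0.65,"ty": 0.55,"tz": 0,"fingers": 2.3},
])

```text
time_s: 11.25
position: [0.5021, 0.1458, 0.1017]
eef_rot: [-0.0, -0.001, 1.0, 0.0]
contact_force: [-1.7, -0.9, 2.6]
gripper_width: 0.0235
gripper_force: 23.6
```

Emit:
carry_out([
  {"ax": 0,"ay": 0,"az": 0,"tx": -0.7,"ty": 0.49,"tz": 0,"fingers": 2.3},
  {"ax": 0,"ay": 0,"az": 0,"tx": -0.74,"ty": 0.41,"tz": 0,"fingers": 2.3},
])

```text
time_s: 11.45
position: [0.5167, 0.1546, 0.1018]
eef_rot: [0.0, -0.001, 1.0, 0.0]
contact_force: [-1.2, -0.0, 4.0]
gripper_width: 0.0231
gripper_force: 23.6
```

Emit:
carry_out([
  {"ax": 0,"ay": 0,"az": 0,"tx": -0.78,"ty": 0.33,"tz": 0,"fingers": 2.3},
  {"ax": 0,"ay": 0,"az": 0,"tx": -0.81,"ty": 0.26,"tz": 0,"fingers": 2.3},
])

```text
time_s: 11.65
position: [0.5327, 0.1604, 0.1017]
eef_rot: [0.0, -0.001, 1.0, 0.0]
contact_force: [-0.1, -1.4, 3.7]
gripper_width: 0.0233
gripper_force: 23.6
```

Emit:
carry_out([
  {"ax": 0,"ay": 0,"az": 0,"tx": -0.83,"ty": 0.17,"tz": 0,"fingers": 2.3},
  {"ax": 0,"ay": 0,"az": 0,"tx": -0.85,"ty": 0.09,"tz": 0,"fingers": 2.3},
])

```text
time_s: 11.85
position: [0.5496, 0.1628, 0.1017]
eef_rot: [0.0, -0.0, 1.0, 0.0]
contact_force: [-0.1, -0.0, 3.5]
gripper_width: 0.0233
gripper_force: 23.6
```

Emit:
carry_out([
  {"ax": 0,"ay": 0,"az": 0,"tx": -0.85,"ty": 0.0,"tz": 0,"fingers": 2.3},
  {"ax": 0,"ay": 0,"az": 0,"tx": -0.84,"ty": -0.08,"tz": 0,"fingers": 2.3},
])

```text
time_s: 12.05
position: [0.5665, 0.1619, 0.1018]
eef_rot: [0.0, -0.001, 1.0, 0.0]
contact_force: [-0.4, 0.9, 4.5]
gripper_width: 0.0231
gripper_force: 23.6
```

Emit:
carry_out([
  {"ax": 0,"ay": 0,"az": 0,"tx": -0.84,"ty": -0.17,"tz": 0,"fingers": 2.3},
  {"ax": 0,"ay": 0,"az": 0,"tx": -0.81,"ty": -0.24,"tz": 0,"fingers": 2.3},
])

```text
time_s: 12.25
position: [0.5827, 0.1577, 0.1017]
eef_rot: [-0.0, -0.0, 1.0, 0.0]
contact_force: [-4.3, 1.0, 5.4]
gripper_width: 0.0234
gripper_force: 23.6
```

Emit:
carry_out([
  {"ax": 0,"ay": 0,"az": 0,"tx": -0.78,"ty": -0.33,"tz": 0,"fingers": 2.3},
  {"ax": 0,"ay": 0,"az": 0,"tx": -0.75,"ty": -0.4,"tz": 0,"fingers": 2.3},
])

```text
time_s: 12.45
position: [0.597, 0.1508, 0.1017]
eef_rot: [-0.001, -0.0, 1.0, 0.0]
contact_force: [-7.0, 4.0, 7.2]
gripper_width: 0.0232
gripper_force: 23.7
```

Emit:
carry_out([
  {"ax": 0,"ay": 0,"az": 0,"tx": -0.7,"ty": -0.48,"tz": 0,"fingers": 2.3},
  {"ax": 0,"ay": 0,"az": 0,"tx": -0.66,"ty": -0.55,"tz": 0,"fingers": 2.3},
])

```text
time_s: 12.65
position: [0.6112, 0.1402, 0.1018]
eef_rot: [-0.0, -0.001, 1.0, 0.0]
contact_force: [-2.1, 0.4, 5.6]
gripper_width: 0.023
gripper_force: 23.6
```

Emit:
carry_out([
  {"ax": 0,"ay": 0,"az": 0,"tx": -0.59,"ty": -0.6,"tz": 0,"fingers": 2.3},
  {"ax": 0,"ay": 0,"az": 0,"tx": -0.53,"ty": -0.67,"tz": 0,"fingers": 2.3},
])

```text
time_s: 12.85
position: [0.6228, 0.1269, 0.1018]
eef_rot: [0.0, -0.0, 1.0, -0.0]
contact_force: [-3.1, 0.3, 4.2]
gripper_width: 0.0233
gripper_force: 23.6
```

Emit:
carry_out([
  {"ax": 0,"ay": 0,"az": 0,"tx": -0.46,"ty": -0.71,"tz": 0,"fingers": 2.3},
  {"ax": 0,"ay": 0,"az": 0,"tx": -0.39,"ty": -0.75,"tz": 0,"fingers": 2.3},
])

```text
time_s: 13.05
position: [0.6311, 0.1122, 0.1018]
eef_rot: [-0.0, -0.0, 1.0, 0.0]
contact_force: [-2.8, -0.4, 5.4]
gripper_width: 0.0231
gripper_force: 23.6
```

Emit:
carry_out([
  {"ax": 0,"ay": 0,"az": 0,"tx": -0.31,"ty": -0.79,"tz": 0,"fingers": 2.3},
  {"ax": 0,"ay": 0,"az": 0,"tx": -0.24,"ty": -0.82,"tz": 0,"fingers": 2.3},
])

```text
time_s: 13.25
position: [0.6364, 0.0961, 0.1017]
eef_rot: [-0.0, -0.0, 1.0, 0.0]
contact_force: [-3.8, -0.3, 5.4]
gripper_width: 0.0233
gripper_force: 23.6
```

Emit:
carry_out([
  {"ax": 0,"ay": 0,"az": 0,"tx": -0.14,"ty": -0.84,"tz": 0,"fingers": 2.3},
  {"ax": 0,"ay": 0,"az": 0,"tx": -0.07,"ty": -0.85,"tz": 0,"fingers": 2.3},
])

```text
time_s: 13.45
position: [0.6384, 0.0793, 0.1018]
eef_rot: [-0.0, -0.0, 1.0, 0.0]
contact_force: [-4.4, 0.8, 5.2]
gripper_width: 0.0232
gripper_force: 23.6
```

Emit:
carry_out([
  {"ax": 0,"ay": 0,"az": 0,"tx": 0.02,"ty": -0.85,"tz": 0,"fingers": 2.3},
  {"ax": 0,"ay": 0,"az": 0,"tx": 0.11,"ty": -0.84,"tz": 0,"fingers": 2.3},
])

```text
time_s: 13.65
position: [0.637, 0.0624, 0.1018]
eef_rot: [-0.0, -0.0, 1.0, 0.0]
contact_force: [-4.4, 1.6, 5.9]
gripper_width: 0.0231
gripper_force: 23.7
```

Emit:
carry_out([
  {"ax": 0,"ay": 0,"az": 0,"tx": 0.19,"ty": -0.83,"tz": 0,"fingers": 2.3},
  {"ax": 0,"ay": 0,"az": 0,"tx": 0.27,"ty": -0.8,"tz": 0,"fingers": 2.3},
])

```text
time_s: 13.85
position: [0.6323, 0.0463, 0.1017]
eef_rot: [-0.0, -0.0, 1.0, 0.0]
contact_force: [-3.6, 2.3, 5.8]
gripper_width: 0.0233
gripper_force: 23.7
```

Emit:
carry_out([
  {"ax": 0,"ay": 0,"az": 0,"tx": -0.27,"ty": 0.8,"tz": 0,"fingers": 2.3},
  {"ax": 0,"ay": 0,"az": 0,"tx": -0.19,"ty": 0.83,"tz": 0,"fingers": 2.3},
  {"ax": 0,"ay": 0,"az": 0,"tx": -0.11,"ty": 0.84,"tz": 0,"fingers": 2.3},
  {"ax": 0,"ay": 0,"az": 0,"tx": -0.02,"ty": 0.85,"tz": 0,"fingers": 2.3},
  {"ax": 0,"ay": 0,"az": 0,"tx": 0.07,"ty": 0.85,"tz": 0,"fingers": 2.3},
  {"ax": 0,"ay": 0,"az": 0,"tx": 0.14,"ty": 0.84,"tz": 0,"fingers": 2.3},
  {"ax": 0,"ay": 0,"az": 0,"tx": 0.24,"ty": 0.82,"tz": 0,"fingers": 2.3},
  {"ax": 0,"ay": 0,"az": 0,"tx": 0.31,"ty": 0.79,"tz": 0,"fingers": 2.3},
  {"ax": 0,"ay": 0,"az": 0,"tx": 0.39,"ty": 0.75,"tz": 0,"fingers": 2.3},
  {"ax": 0,"ay": 0,"az": 0,"tx": 0.46,"ty": 0.71,"tz": 0,"fingers": 2.3},
  {"ax": 0,"ay": 0,"az": 0,"tx": 0.53,"ty": 0.67,"tz": 0,"fingers": 2.3},
  {"ax": 0,"ay": 0,"az": 0,"tx": 0.59,"ty": 0.6,"tz": 0,"fingers": 2.3},
])

```text
time_s: 15.05
position: [0.6111, 0.1404, 0.1018]
eef_rot: [0.0, -0.001, 1.0, -0.0]
contact_force: [-0.6, -6.1, 4.6]
gripper_width: 0.023
gripper_force: 23.5
```

Emit:
carry_out([
  {"ax": 0,"ay": 0,"az": 0,"tx": 0.66,"ty": 0.55,"tz": 0,"fingers": 2.3},
])

```text
time_s: 15.15
position: [0.605, 0.1455, 0.1018]
eef_rot: [0.001, -0.001, 1.0, -0.001]
contact_force: [2.2, -8.5, 2.8]
gripper_width: 0.0231
gripper_force: 23.5
```

Emit:
carry_out([
  {"ax": 0,"ay": 0,"az": 0,"tx": 0.7,"ty": 0.48,"tz": 0,"fingers": 2.3},
])

```text
time_s: 15.25
position: [0.5985, 0.1501, 0.1018]
eef_rot: [0.001, -0.001, 1.0, -0.001]
contact_force: [4.0, -9.1, 1.7]
gripper_width: 0.0233
gripper_force: 23.5
```

Emit:
carry_out([
  {"ax": 0,"ay": 0,"az": 0,"tx": 0.75,"ty": 0.4,"tz": 0,"fingers": 2.3},
])

```text
time_s: 15.35
position: [0.5912, 0.1541, 0.1018]
eef_rot: [0.001, -0.001, 1.0, -0.001]
contact_force: [3.7, -6.7, 1.8]
gripper_width: 0.0233
gripper_force: 23.5
```

Emit:
carry_out([
  {"ax": 0,"ay": 0,"az": 0,"tx": 0.78,"ty": 0.33,"tz": 0,"fingers": 2.3},
])

```text
time_s: 15.45
position: [0.5831, 0.1576, 0.1018]
eef_rot: [0.001, -0.001, 1.0, -0.0]
contact_force: [0.6, -4.5, 4.0]
gripper_width: 0.0233
gripper_force: 23.5
```

Emit:
carry_out([
  {"ax": 0,"ay": 0,"az": 0,"tx": 0.81,"ty": 0.24,"tz": 0,"fingers": 2.3},
])

```text
time_s: 15.55
position: [0.5744, 0.1603, 0.1017]
eef_rot: [0.001, -0.001, 1.0, -0.0]
contact_force: [0.3, -3.7, 4.8]
gripper_width: 0.0233
gripper_force: 23.5
```

Emit:
carry_out([
  {"ax": 0,"ay": 0,"az": 0,"tx": 0.84,"ty": 0.17,"tz": 0,"fingers": 2.3},
])

```text
time_s: 15.65
position: [0.5655, 0.1621, 0.1017]
eef_rot: [0.0, -0.001, 1.0, -0.0]
contact_force: [0.4, -3.7, 3.9]
gripper_width: 0.0233
gripper_force: 23.5
```

Emit:
carry_out([
  {"ax": 0,"ay": 0,"az": 0,"tx": -0.84,"ty": -0.17,"tz": 0,"fingers": 2.3},
  {"ax": 0,"ay": 0,"az": 0,"tx": -0.81,"ty": -0.24,"tz": 0,"fingers": 2.3},
])

```text
time_s: 15.85
position: [0.5818, 0.158, 0.1017]
eef_rot: [-0.0, -0.001, 1.0, -0.0]
contact_force: [-5.4, -1.8, 5.4]
gripper_width: 0.0233
gripper_force: 23.6
```

Emit:
carry_out([
  {"ax": 0,"ay": 0,"az": 0,"tx": -0.78,"ty": -0.33,"tz": 0,"fingers": 2.3},
])

```text
time_s: 15.95
position: [0.5897, 0.1548, 0.1017]
eef_rot: [-0.001, -0.001, 1.0, 0.0]
contact_force: [-7.2, 1.3, 8.5]
gripper_width: 0.0231
gripper_force: 23.6
```

Emit:
carry_out([
  {"ax": 0,"ay": 0,"az": 0,"tx": -0.6,"ty": -0.3,"tz": 0,"fingers": 2.3},
])

```text
time_s: 16.05
position: [0.5957, 0.1517, 0.1017]
eef_rot: [-0.001, -0.0, 1.0, 0.0]
contact_force: [-7.3, 1.0, 9.3]
gripper_width: 0.0232
gripper_force: 23.6
```

Emit:
carry_out([
  {"ax": 0,"ay": 0,"az": 0,"tx": 0,"ty": 0,"tz": 0,"fingers": 2.3},
  {"ax": 0,"ay": 0,"az": 0,"tx": 0,"ty": 0,"tz": 0,"fingers": 2.3},
  {"ax": 0,"ay": 0,"az": 0,"tx": 0,"ty": 0,"tz": 0,"fingers": 2.3},
])

```text
time_s: 16.35
position: [0.5976, 0.1506, 0.1018]
eef_rot: [0.001, -0.0, 1.0, -0.0]
contact_force: [3.4, -5.9, 2.1]
gripper_width: 0.0235
gripper_force: 23.5
```

Emit:
carry_out([
  {"ax": 0,"ay": 0,"az": 0,"tx": 0,"ty": 0,"tz": 0,"fingers": 2.6},
  {"ax": 0,"ay": 0,"az": 0,"tx": 0,"ty": 0,"tz": 0,"fingers": 3.2},
  {"ax": 0,"ay": 0,"az": 0,"tx": 0,"ty": 0,"tz": 0,"fingers": 4.2},
  {"ax": 0,"ay": 0,"az": 0,"tx": 0,"ty": 0,"tz": 0,"fingers": 4.2},
  {"ax": 0,"ay": 0,"az": 0,"tx": 0,"ty": 0,"tz": -1,"fingers": 4.2},
  {"ax": 0,"ay": 0,"az": 0,"tx": 0,"ty": 0,"tz": -2,"fingers": 4.2},
  {"ax": 0,"ay": 0,"az": 0,"tx": 0,"ty": 0,"tz": -3,"fingers": 4.2},
  {"ax": 0,"ay": 0,"az": 0,"tx": 0,"ty": 0,"tz": -4,"fingers": 4.2},
  {"ax": 0,"ay": 0,"az": 0,"tx": 0,"ty": -3,"tz": -3,"fingers": 4.2},
  {"ax": 0,"ay": 0,"az": 0,"tx": 0,"ty": -4,"tz": -3,"fingers": 4.2},
  {"ax": 0,"ay": 0,"az": 0,"tx": 0,"ty": -4,"tz": 0,"fingers": 4.2},
  {"ax": 0,"ay": 0,"az": 0,"tx": 0,"ty": -2,"tz": 0,"fingers": 4.2},
  {"ax": 0,"ay": 0,"az": 0,"tx": 0,"ty": 0,"tz": 0,"fingers": 4.2},
  {"ax": 0,"ay": 0,"az": 0,"tx": 0,"ty": 0,"tz": 0,"fingers": 4.2},
])

```text
time_s: 17.75
position: [0.596, 0.0217, 0.2623]
eef_rot: [0.0, -0.0, 1.0, 0.0]
contact_force: [0.7, -0.4, -0.3]
gripper_width: 0.0421
gripper_force: 0.0
```

```bash
sed -i 's/magnet_yellow=.003)/magnet_yellow=.003)/' look.py; python3 look.py w7
python3 - <<'E'
from h import *
for c in ('scene','side'):
    viewer.capture(c)
    for n,z in (('knob_mid',.145),('flange_top',.117),('brake',.115),('reel',0)):
        for r in finder.pinpoint(n,c)[:1]: print(c,n,round(r['p'],2),at_z(c,r['at'],z).round(4))
E
```

```text
wrist knob_mid 0.9 [473.4 223.7] [0.5944 0.148  0.145 ]
wrist brake 0.56 [247.4 183.2] [ 0.5661 -0.0357  0.115 ]
wrist flange_top 0.79 [382.7 170.6] [0.5551 0.0784 0.117 ]
wrist flange_top 0.23 [475.  225.3] [0.6019 0.1605 0.117 ]
wrist drum 0.67 [374.3 162.8] [0.5553 0.0832 0.03  ]
wrist reel 0.6 [365.1 160.8] [0.5555 0.0769 0.    ]
wrist reel 0.56 [248.7 180.5] [ 0.5774 -0.0529  0.    ]
wrist magnet_red 0.55 [ 18.8 154.6] [ 0.5492 -0.3034  0.003 ]
wrist magnet_yellow 0.96 [  6.5 101.8] [ 0.4942 -0.3065  0.003 ]
wrist magnet_yellow 0.27 [371.9 162.2] [0.5568 0.0838 0.003 ]
18.15 [0.59606409 0.02210113 0.26166346] [[-1.    -0.002 -0.   ]
 [-0.002  1.     0.   ]
 [ 0.     0.    -1.   ]] [-0.56475957 -0.54696563 -0.20029863] [-7.37002651e-02  3.77865455e-01  1.51419365e+00  1.07005297e-04
  1.24965152e+00 -1.64638049e+00]
scene knob_mid 0.78 [0.5965 0.1552 0.145 ]
scene flange_top 0.88 [0.5551 0.0768 0.117 ]
scene brake 0.7 [ 0.5738 -0.034   0.115 ]
scene reel 0.56 [0.5572 0.0784 0.    ]
side knob_mid 0.59 [0.6038 0.1585 0.145 ]
side flange_top 0.58 [0.5457 0.0705 0.117 ]
side brake 0.8 [ 0.5687 -0.0322  0.115 ]
```

Emit:
carry_out([
  {"ax": 0,"ay": 0,"az": 0,"tx": 0,"ty": -4.5,"tz": 0,"fingers": 5},
  {"ax": 0,"ay": 0,"az": 0,"tx": 0,"ty": -4.5,"tz": 0,"fingers": 5},
  {"ax": 0,"ay": 0,"az": 0,"tx": 0,"ty": -4.5,"tz": 0,"fingers": 5},
  {"ax": 0,"ay": 0,"az": 0,"tx": 0,"ty": -4.5,"tz": 1,"fingers": 5},
  {"ax": 0,"ay": 0,"az": 0,"tx": 0,"ty": -4.5,"tz": 2,"fingers": 5},
  {"ax": 0,"ay": 0,"az": 0,"tx": 0,"ty": -4,"tz": 2,"fingers": 5},
  {"ax": 0,"ay": 0,"az": 0,"tx": 0,"ty": -4,"tz": 2,"fingers": 5},
  {"ax": 0,"ay": 0,"az": 0,"tx": 0,"ty": -2,"tz": 2,"fingers": 5},
  {"ax": 0,"ay": 0,"az": 0,"tx": 0,"ty": 0,"tz": 0,"fingers": 5},
  {"ax": 0,"ay": 0,"az": 0,"tx": 0,"ty": 0,"tz": 0,"fingers": 5},
])

```text
time_s: 19.65
position: [0.5963, -0.3034, 0.1716]
eef_rot: [-0.0, -0.0, 1.0, 0.0]
contact_force: [0.5, 0.3, -0.5]
gripper_width: 0.0499
gripper_force: 0.0
```

Run:
```python
from h import *
c='wrist'
im=viewer.capture(c); cv2.imwrite('pics/w8.png',im[:,:,::-1])
s=ctrl.get_state();print(s['time_s'],s['position'],s['contact_force'])
h=cv2.cvtColor(im,cv2.COLOR_RGB2HSV)
m=(((h[...,0]<8)|(h[...,0]>172))&(h[...,1]>140)&(h[...,2]>60)).astype(np.uint8)
n,l,stt,cen=cv2.connectedComponentsWithStats(m)
for i in range(1,n):
    if stt[i,4]>150: print('red blob',stt[i],cen[i],at_z(c,cen[i],.012))
for n in ('magnet_red','magnet_yellow','magnet_blue'):
    for r in finder.pinpoint(n,c)[:1]: print(n,r['p'],r['at'],at_z(c,r['at'],.003))
```

```text
19.7 [ 0.59667542 -0.30290135  0.1724262 ] [ 0.08873293 -0.23971026  0.87713728]
red blob [298 147  34  34 876] [314.4086758  163.52968037] [ 0.5514037  -0.30433019  0.012     ]
red blob [ 303  315   74   28 1300] [333.11461538 331.68615385] [ 0.71247131 -0.28612525  0.012     ]
magnet_red 0.7 [301.4, 21.1] [ 0.43733731 -0.31494565  0.003     ]
magnet_yellow 0.94 [309.8, 94.0] [ 0.4939408  -0.30813474  0.003     ]
magnet_blue 0.92 [299.7, 22.9] [ 0.43878048 -0.31635435  0.003     ]
```

Emit:
carry_out([
  {"ax": 0,"ay": 0,"az": 0,"tx": 4.55,"ty": -0.15,"tz": 0,"fingers": 5},
  {"ax": 0,"ay": 0,"az": 0,"tx": 0,"ty": 0,"tz": 4,"fingers": 5},
  {"ax": 0,"ay": 0,"az": 0,"tx": 0,"ty": 0,"tz": 4.5,"fingers": 5},
  {"ax": 0,"ay": 0,"az": 0,"tx": 0,"ty": 0,"tz": 4.5,"fingers": 5},
  {"ax": 0,"ay": 0,"az": 0,"tx": 0,"ty": 0,"tz": 3,"fingers": 5},
  {"ax": 0,"ay": 0,"az": 0,"tx": 0,"ty": 0,"tz": 1,"fingers": 5},
  {"ax": 0,"ay": 0,"az": 0,"tx": 0,"ty": 0,"tz": 0,"fingers": 5},
])

```text
time_s: 20.55
position: [0.5511, -0.3044, 0.0015]
eef_rot: [-0.0, -0.001, 1.0, 0.0]
contact_force: [0.3, 0.3, 0.2]
gripper_width: 0.05
gripper_force: 0.0
```

Run:
```python
from h import *
O=[]
s=ctrl.get_state();t=s['position'];print(s['time_s'],t,s['contact_force'])
for c in ('side','scene'):
    i=viewer.capture(c)
    x,y=proj(c,[t[0],t[1],.02]).astype(int)
    k=cv2.resize(i[y-60:y+40,x-45:x+45],(396,440),interpolation=cv2.INTER_CUBIC)
    k=cv2.convertScaleAbs(k,alpha=1.8,beta=20)
    for h,col in ((.009,(255,255,0)),(t[2]+.0385,(0,255,0))):
        q=(proj(c,[t[0],t[1],h])-[x-45,y-60])*4.4; cv2.circle(k,tuple(q.astype(int)),3,col,1)
    O.append(k)
cv2.imwrite('pics/c9.png',np.hstack(O)[:,:,::-1])
```

```text
20.55 [ 0.5510604  -0.30442469  0.00149753] [0.26328951 0.30295826 0.1987968 ]
```

View pics/c9.png

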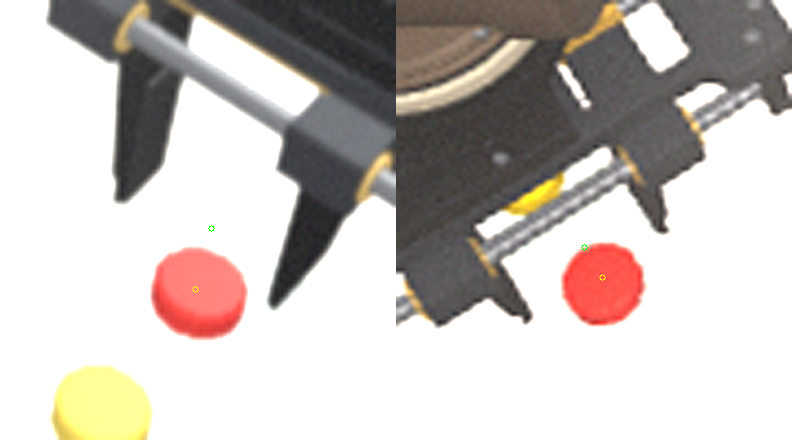

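Run:
```python
from h import *
from scipy.optimize import least_squares
t=ctrl.get_state()['position']
cs={'side':((121,200),(273,305)),'scene':((665-396,231),(527-396,321))}
obs={}
for c,pp in cs.items():
    x0,y0=proj(c,[t[0],t[1],.02]).astype(int)
    obs[c]=[np.array(p)/4.4+[x0-45,y0-60] for p in pp]
# +y finger first, -y finger second ; tip inner corners y=+-0.025
for dx in (0,.005,.01):
    f=lambda q:np.concatenate([proj(c,t*[1,1,0]+[q[2]+(dx if c=='scene' else -dx),q[0]+sg*q[3],q[1]])-o for c in cs for sg,o in zip((1,-1),obs[c])])
    r=least_squares(f,[0,.03,0,.03]);print(dx,r.x.round(4),np.abs(r.fun).round(1))
```

```text
0 [0.0018 0.0218 0.0034 0.0285] [1.4 0.8 1.9 0.8 1.2 1.4 1.7 1.8]
0.005 [0.0004 0.0296 0.0024 0.0282] [0.7 0.4 1.2 0.5 0.6 0.7 1.  1.1]
0.01 [-0.001   0.0373  0.0014  0.0278] [0.1 0.  0.5 0.1 0.  0.  0.4 0.4]
```

Emit:
carry_out([
  {"ax": 0,"ay": 0,"az": 0,"tx": 0,"ty": 0,"tz": 1.2,"fingers": 5},
  {"ax": 0,"ay": 0,"az": 0,"tx": 0,"ty": 0,"tz": 1,"fingers": 5},
  {"ax": 0,"ay": 0,"az": 0,"tx": 0,"ty": 0,"tz": 0.5,"fingers": 5},
  {"ax": 0,"ay": 0,"az": 0,"tx": 0,"ty": 0,"tz": 0,"fingers": 5},
])

```text
time_s: 21.05
position: [0.5505, -0.3048, -0.0261]
eef_rot: [-0.001, -0.0, 1.0, 0.0]
contact_force: [0.2, -0.2, 0.3]
gripper_width: 0.0504
gripper_force: 0.0
```

Emit:
carry_out([
  {"ax": 0,"ay": 0,"az": 0,"tx": 0,"ty": 0,"tz": 0.25,"fingers": 5},
  {"ax": 0,"ay": 0,"az": 0,"tx": 0,"ty": 0,"tz": 0.1,"fingers": 4.5},
  {"ax": 0,"ay": 0,"az": 0,"tx": 0,"ty": 0,"tz": 0,"fingers": 4},
  {"ax": 0,"ay": 0,"az": 0,"tx": 0,"ty": 0,"tz": 0,"fingers": 3.5},
])

```text
time_s: 21.45
position: [0.551, -0.3051, -0.0286]
eef_rot: [0.0, -0.0, 1.0, -0.0]
contact_force: [0.1, 0.1, -1.3]
gripper_width: 0.0375
gripper_force: 0.0
```

Emit:
carry_out([
  {"ax": 0,"ay": 0,"az": 0,"tx": 0,"ty": 0,"tz": 0,"fingers": 3.1},
  {"ax": 0,"ay": 0,"az": 0,"tx": 0,"ty": 0,"tz": 0,"fingers": 2.8},
  {"ax": 0,"ay": 0,"az": 0,"tx": 0,"ty": 0,"tz": 0,"fingers": 2.8},
  {"ax": 0,"ay": 0,"az": 0,"tx": 0,"ty": 0,"tz": 0,"fingers": 2.8},
  {"ax": 0,"ay": 0,"az": 0,"tx": 0,"ty": 0,"tz": 0,"fingers": 2.8},
])

```text
time_s: 21.95
position: [0.551, -0.305, -0.0287]
eef_rot: [0.0, -0.001, 1.0, 0.0]
contact_force: [0.4, 1.6, 1.2]
gripper_width: 0.0284
gripper_force: 25.6
```

Emit:
carry_out([
  {"ax": 0,"ay": 0,"az": 0,"tx": 0,"ty": 0,"tz": -0.5,"fingers": 2.8},
  {"ax": 0,"ay": 0,"az": 0,"tx": 0,"ty": 0,"tz": -1.5,"fingers": 2.8},
  {"ax": 0,"ay": 0,"az": 0,"tx": 0,"ty": 0,"tz": -3,"fingers": 2.8},
  {"ax": 0,"ay": 0,"az": 0,"tx": 0,"ty": 0,"tz": -4,"fingers": 2.8},
  {"ax": 0,"ay": 0,"az": 0,"tx": 0,"ty": 0,"tz": -4,"fingers": 2.8},
  {"ax": 0,"ay": 0,"az": 0,"tx": 0,"ty": 0,"tz": -3,"fingers": 2.8},
  {"ax": 0,"ay": 0,"az": 0,"tx": 0,"ty": 0,"tz": 0,"fingers": 2.8},
])

```text
time_s: 22.65
position: [0.5525, -0.306, 0.1369]
eef_rot: [0.003, -0.001, 1.0, -0.002]
contact_force: [0.3, -0.7, 0.4]
gripper_width: 0.0283
gripper_force: 25.6
```

Emit:
carry_out([
  {"ax": 0,"ay": 0,"az": 0,"tx": -0.4,"ty": 2.5,"tz": 0,"fingers": 2.8},
  {"ax": 0,"ay": 0,"az": 0,"tx": -0.4,"ty": 4,"tz": 0,"fingers": 2.8},
  {"ax": 0,"ay": 0,"az": 0,"tx": -0.4,"ty": 4,"tz": 0,"fingers": 2.8},
  {"ax": 0,"ay": 0,"az": 0,"tx": -0.2,"ty": 4,"tz": 0,"fingers": 2.8},
  {"ax": 0,"ay": 0,"az": 0,"tx": 0,"ty": 4,"tz": 0,"fingers": 2.8},
  {"ax": 0,"ay": 0,"az": 0,"tx": 0,"ty": 4,"tz": 0,"fingers": 2.8},
  {"ax": 0,"ay": 0,"az": 0,"tx": 0,"ty": 4,"tz": 0,"fingers": 2.8},
  {"ax": 0,"ay": 0,"az": 0,"tx": 0,"ty": 2.5,"tz": 0,"fingers": 2.8},
  {"ax": 0,"ay": 0,"az": 0,"tx": 0,"ty": 0,"tz": 0,"fingers": 2.8},
  {"ax": 0,"ay": 0,"az": 0,"tx": 0,"ty": 0,"tz": 0,"fingers": 2.8},
])

```text
time_s: 23.65
position: [0.5645, -0.0148, 0.1314]
eef_rot: [-0.0, -0.001, 1.0, -0.0]
contact_force: [-0.6, -0.2, 0.3]
gripper_width: 0.0281
gripper_force: 25.6
```

Run:
```python
from h import *
c='wrist'
im=viewer.capture(c); cv2.imwrite('pics/w10.png',im[:,:,::-1])
s=ctrl.get_state();t=s['position'];print(s['time_s'],t,s['contact_force'],s['gripper_width'],s['gripper_force'])
for n,z in (('brake',.115),('flange_top',.117),('knob_mid',.145),('magnet_red',t[2]+.0317)):
    for r in finder.pinpoint(n,c)[:1]: print(n,r['p'],r['at'],at_z(c,r['at'],z))
```

```text
23.7 [ 0.56454982 -0.01548999  0.13129727] [ 0.08004031 -0.00356821 -0.77705919] 0.028245131092484662 25.579255297780037
brake 0.79 [275.2, 268.3] [ 0.56642856 -0.03921683  0.115     ]
flange_top 0.62 [483.7, 250.6] [0.55547261 0.07678016 0.117     ]
knob_mid 0.74 [632.5, 344.2] [0.59773334 0.14714611 0.145     ]
magnet_red 0.9 [317.2, 296.6] [ 0.56366542 -0.01577132  0.16299727]
```

Emit:
carry_out([
  {"ax": 0,"ay": 0,"az": 0,"tx": 0,"ty": 0.3,"tz": 2,"fingers": 2.8},
  {"ax": 0,"ay": 0,"az": 0,"tx": 0,"ty": 0,"tz": 1.5,"fingers": 2.8},
  {"ax": 0,"ay": 0,"az": 0,"tx": 0,"ty": 0,"tz": 0.7,"fingers": 2.8},
  {"ax": 0,"ay": 0,"az": 0,"tx": 0,"ty": 0,"tz": 0.1,"fingers": 2.8},
  {"ax": 0,"ay": 0,"az": 0,"tx": 0,"ty": 0,"tz": 0,"fingers": 2.8},
])

```text
time_s: 24.4
position: [0.5648, -0.0123, 0.0885]
eef_rot: [0.0, -0.0, 1.0, 0.0]
contact_force: [0.4, 0.1, 0.2]
gripper_width: 0.0283
gripper_force: 25.6
```

Emit:
carry_out([
  {"ax": 0,"ay": 0,"az": 0,"tx": 0,"ty": 0,"tz": 0.1,"fingers": 2.8},
  {"ax": 0,"ay": 0,"az": 0,"tx": 0,"ty": 0,"tz": 0,"fingers": 2.8},
  {"ax": 0,"ay": 0,"az": 0,"tx": 0,"ty": 0,"tz": 0,"fingers": 2.8},
])

```text
time_s: 24.7
position: [0.5648, -0.012, 0.0876]
eef_rot: [0.0, -0.001, 1.0, 0.0]
contact_force: [-0.2, 0.1, -0.2]
gripper_width: 0.0286
gripper_force: 25.6
```

Emit:
carry_out([
  {"ax": 0,"ay": 0,"az": 0,"tx": 0,"ty": 0,"tz": 0.1,"fingers": 2.8},
  {"ax": 0,"ay": 0,"az": 0,"tx": 0,"ty": 0,"tz": 0,"fingers": 2.8},
  {"ax": 0,"ay": 0,"az": 0,"tx": 0,"ty": 0,"tz": 0,"fingers": 2.8},
])

```text
time_s: 25.0
position: [0.5646, -0.0119, 0.0862]
eef_rot: [0.0, -0.001, 1.0, 0.0]
contact_force: [0.0, 0.1, 0.2]
gripper_width: 0.0284
gripper_force: 25.6
```

Emit:
carry_out([
  {"ax": 0,"ay": 0,"az": 0,"tx": 0,"ty": 0,"tz": 0.1,"fingers": 2.8},
  {"ax": 0,"ay": 0,"az": 0,"tx": 0,"ty": 0,"tz": 0,"fingers": 2.8},
  {"ax": 0,"ay": 0,"az": 0,"tx": 0,"ty": 0,"tz": 0,"fingers": 2.8},
])

```text
time_s: 25.3
position: [0.5646, -0.012, 0.0852]
eef_rot: [-0.0, -0.001, 1.0, 0.0]
contact_force: [0.5, 1.2, -0.2]
gripper_width: 0.0284
gripper_force: 25.6
```

Emit:
carry_out([
  {"ax": 0,"ay": 0,"az": 0,"tx": 0,"ty": 0,"tz": 0.05,"fingers": 2.8},
  {"ax": 0,"ay": 0,"az": 0,"tx": 0,"ty": 0,"tz": 0,"fingers": 3.0},
  {"ax": 0,"ay": 0,"az": 0,"tx": 0,"ty": 0,"tz": 0,"fingers": 3.4},
  {"ax": 0,"ay": 0,"az": 0,"tx": 0,"ty": 0,"tz": 0,"fingers": 4.0},
  {"ax": 0,"ay": 0,"az": 0,"tx": 0,"ty": 0,"tz": 0,"fingers": 4.0},
  {"ax": 0,"ay": 0,"az": 0,"tx": 0,"ty": 0,"tz": -0.5,"fingers": 4.2},
  {"ax": 0,"ay": 0,"az": 0,"tx": 0,"ty": 0,"tz": -2,"fingers": 4.2},
  {"ax": 0,"ay": 0,"az": 0,"tx": 0,"ty": 0,"tz": -4,"fingers": 4.2},
  {"ax": 0,"ay": 0,"az": 0,"tx": 0,"ty": 0,"tz": -4,"fingers": 4.2},
  {"ax": 0,"ay": 0,"az": 0,"tx": -3,"ty": 0,"tz": -4,"fingers": 4.2},
  {"ax": 0,"ay": 0,"az": 0,"tx": -3,"ty": 0,"tz": -3,"fingers": 4.2},
  {"ax": 0,"ay": 0,"az": 0,"tx": 0,"ty": 0,"tz": 0,"fingers": 4.2},
  {"ax": 0,"ay": 0,"az": 0,"tx": 0,"ty": 0,"tz": 0,"fingers": 4.2},
])

```text
time_s: 26.6
position: [0.6244, -0.0118, 0.2597]
eef_rot: [0.0, -0.001, 1.0, 0.0]
contact_force: [-0.6, 0.6, -0.2]
gripper_width: 0.0416
gripper_force: 0.0
```

Run:
```python
from h import *
c='wrist'
im=viewer.capture(c); cv2.imwrite('pics/w11.png',im[:,:,::-1])
s=ctrl.get_state();t=s['position'];print(s['time_s'],t,s['contact_force'])
for n,z in (('brake',.115),('flange_top',.117),('knob_mid',.145),('magnet_red',.117),('magnet_yellow',.003)):
    for r in finder.pinpoint(n,c)[:1]: print(n,r['p'],r['at'],at_z(c,r['at'],z))
```

```text
26.65 [ 0.62371635 -0.01180458  0.25887489] [-0.54718329  0.812024   -0.60976812]
brake 0.92 [284.1, 150.3] [ 0.56571454 -0.03814701  0.115     ]
flange_top 0.91 [426.7, 136.2] [0.55437573 0.07813004 0.117     ]
magnet_red 0.94 [314.4, 148.8] [ 0.56488735 -0.01324406  0.117     ]
```

View pics/w11.png

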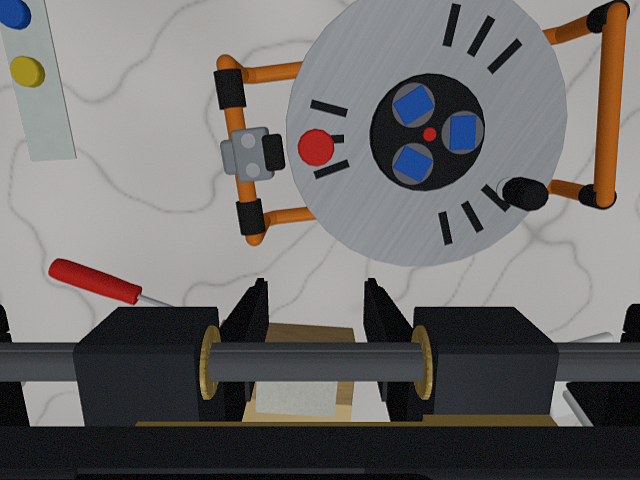

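The picture shows the red magnet at (316,147), lying flat just in front of the shoe at (274,152). The knob is still at (525,192), and blue and yellow are undisturbed.

```bash
python3 -c "
from cell import close_job
print(close_job())"
```

```text
the job is handed in; nothing more can be done
None
```

I handed the job in at about 27 s of the 72 s allowed, but `close_job()` gave no verdict, so success is unconfirmed: the drum stands within about 3° of the worst spot I felt (about 8 N of drag at the knob), the red magnet lies flat on the upper flange about 25 mm in from the shoe's face, the reel has not visibly moved, and the blue and yellow magnets were not touched.

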